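# Lock control modules in their carrier

## Robot

A 7-joint arm with a two-finger parallel gripper is mounted at the origin on the work surface. World frame = base frame: x ahead of the robot, y to its left, z up, the work surface at z = 0. Lengths are in m, angles in rad, forces in N, time in s.
With the tool pointing down it reaches from about 0.4 to 0.875 m from the base axis. Payload 4.4 kg.
Tool frame: the origin (TCP) lies midway between the tips of the shut fingers; the grasp point (between the pads) lies 19 mm behind it (ctrl.tcp_to_grasp is the z of the grasp point in the tool frame, in m); z points along the fingers, x is the direction in which the jaws open and shut, and the axes are right-handed (so a half turn about z gives the same grasp; the last joint's range is limited). The gripper opens to 85 mm and grips with 20 to 120 N. Pads are 22 mm wide; open, the fingers measure 114 mm over their backs; the gripper's body (76 mm by 85 mm) begins 54 mm behind the grasp point. The pads swing forward as they close: fully open they stand 13 mm farther back than shut.
Start: joints at [1.068, 0.628, 0.038, 1.517, -0.027, 0.996, -0.02], TCP at [0.275, -0.589, 0.231] pointing down, gripper open.
Joint ranges: [-3.06, 3.06], [-0.37, 2.12], [-1.25, 1.32], [0.18, 2.47], [-1.1, 4.24], [0.23, 1.98], [-2.94, 2.94]. Speed limits (rad/s): [2.57, 2.57, 3.14, 3.14, 3.14, 3.14, 3.14].

## Interface

Orientations are given as [roll, pitch, yaw] about the fixed x, y, z axes, in that order (R = Rz(yaw) Ry(pitch) Rx(roll)).
In Python, from bench import ctrl, kin, optics, models gives the robot as it stands. Calls block until the motion is done:
- ctrl.move_to(position, orientation): joint-space move of the TCP to a pose.
- ctrl.move_linear(position, rot=None, feed=0.15): straight line of the TCP; rot=None keeps the orientation; feed is the mean speed in m/s.
- ctrl.goto_joints(angles): joint-space move.
- ctrl.open_jaws() and ctrl.grasp(): open the fingers fully, or close them until they stop; the grip force is fixed at half the most.
- ctrl.sleep(seconds).
- kin.solve_ik(position, orientation): joint angles nearest the present ones, or None.
- ctrl.state(): the state.
- optics.snapshot(name): name is "side" or "top" or "wrist"; returns the picture (420x560x3 uint8, red, green, blue); there is no depth.
- optics.camera_params(name): a dict with "fovy" (degrees; the focal length in pixels is half the picture's height over the tangent of half this angle, whatever the lens; pixels are square), "cx", "cy" (the principal point, pixels), "k1" (the pictures are not rectified: a ray, as slopes to the right and down, at radius r is drawn at 1 + k1 r^2 times it, then the intrinsics apply), "extrinsics" (4x4, takes a point from camera to world coordinates); the wrist camera has in their place "tool_from_camera" (4x4, takes a point from camera to tool coordinates, whose origin is the TCP and whose axes are the tool frame's). Camera axes: x right, y up, looking along -z (the intrinsics and any distortion apply to the point x, -y, -z); pixel columns grow to the right and rows downward; lengths in m; the calibration is good to about 2 mm. A picture is of the moment at which its call begins: read the wrist's pose just before it. camera_params takes no time and is no camera call.
A pose or a line that the arm cannot do raises ctrl.PlanningError and nothing moves.
- ctrl.close_job(): hands the job in, once; it reports no verdict.
Trained networks look in the newest picture that a camera, given by its name, has taken for a name from the list of things; names that differ only in an ending like _2 or _b are one class to them, and where a whole thing is asked for, a point or a joint stands for the part that bears it (a point fixed in the world has none). Each returns a list of dicts, best first, with "score" (0 to 1); they miss things now and then, are a little off and sometimes report something else, mostly with a low value. They report only what shows in the picture. A call takes as long as a camera call. They do not tell look-alikes from the thing itself.
- models.recognise(camera, query): "location" ([x, y, z] in m, in the coordinates of the camera as it stood for that picture, good to about 4 mm: the middle of the surface that is visible of it).
- models.trace(camera, query): "pixels" (420x560 bool, what is visible of it).
The state is a dict: "time_s": time; "q": joint angles; "joint_velocities": joint speeds; "joint_efforts": joint torques, N m; "position": TCP position; "tcp_rot": TCP orientation; "ft_force": force on the tool from outside, world axes, zero at the start; "wrist_torque": the same for the moment, N m; "width": opening from 0.0 (shut) to 1.0 (fully open).
Only numpy, scipy, OpenCV 4.12 (cv2) and the standard library are available. Lean on these libraries where they do the work, as an engineer would, in place of code of your own. Each camera call takes 0.05 s, during which the arm holds its last target. There are 200 camera calls.

## Task

Take the control module out of the slanted holder and stand it upright and fully down in the empty middle bay of the carrier, in line with its two neighbours. Then swing the carrier's hinged hold-down bail up and over the three modules until it snaps fully home, and let go. Leave the two neighbour modules in their bays and do not disturb the other things on the bench.

Things in the scene. Friction and masses are not known exactly. Their poses are not given: they have to be found in the camera images.
- module: the module to be loaded: black box with two thin alloy bands, 50 (own x) x 40 (own y) x 75 (own z) mm, 0.24 to 0.42 kg; origin at the centre of its underside, z towards its top (four screws); lowest 10 mm 2 mm slimmer all round. It starts in the holder, z leaning 30 deg to the holder's -x. Two like it stand in the carrier; it may go in either way round.
- holder: fixed alloy pocket on a dark base, origin under the base at bench height. The pocket (54 x 44 mm inside, walls rising 28 mm above its floor, 5 mm thick) leans 30 deg from vertical towards the holder's own -x, so the module must be gripped on the 47 mm that stand proud and drawn out along its own slanted z.
- carrier: fixed dark steel base 110 (x) x 262 (y) x 12 mm, origin centred under it, z up, front (own -x) roughly towards the robot. On it three bays side by side along own y, 54 (x) x 44 (y) mm inside, centres at y = -48, 0, +48 mm, with walls 12 mm high, 4 to 5 mm thick. Hinge cheeks 46 mm high at x = -45, y = +-82 mm; ball-catch posts 96 mm high at x = -10, y = +-124 mm.
- bay (a point): centre of the floor of the empty middle bay, 12 mm above the bench; axes as the carrier's. A seated module's origin is here.
- left_module: module already standing in the bay at the carrier's +y; same kind and size, origin under its centre.
- right_module: module already standing in the bay at the carrier's -y; same kind and size, origin under its centre.
- bail (a joint): angle (rad) of the bail, a U of 12 mm round steel bar: cross bar 180 mm long along carrier y, arms 88 mm from hinge axis to bar centre, at y = +-90 mm. At 0 it points to carrier -x, 10 deg above level; growing, the bar rises over the top and comes down over the modules. Home at 2.08, on its stop: bar 11 mm to +x of the bay centre, 5 mm clear of the module tops.
- bail_bar (a point): middle of the bail's cross bar, on the bar's centre line; its y axis lies along the bar.
- bail_hinge (a point): point on the bail's hinge axis (its y), midway between the cheeks, 30 mm above the bench, 45 mm to -x of the bay centre; axes as the carrier's. Stiff hinge (0.12 N m, bail stays where left). From 1.79 rad two sprung ball catches push the bail back, up to about 8 N at the bar near 1.85; past 1.97 they pull it home. A module standing proud blocks it.
- fuse_box: bystander: black stepped fuse box 80 x 120 x 60 mm, loose, origin under its centre.
- screwdriver: bystander: loose screwdriver 190 mm long lying on the bench.
- spray_can: bystander: loose can 60 mm in diameter and 150 mm tall, upright, origin under its centre.
Not all that is in view belongs to the job. Leave any pink look-alike of the module alone.

How it is judged:
By the outcome, as a careful person would: the job done as asked, in the order asked, and still so for the second after the job is handed in, with the robot touching nothing.
It also fails if it takes over 64 s, if anything falls off the work surface, if the arm or the gripper's body presses on something with over 40 N, if the wrist force passes 120 N, or if a joint passes its speed limit or range.

## Working session

There is one attempt and no reset: what is moved stays moved. The work goes in short steps, each a Python script; the robot and the scene stay as the last script left them, time stands still between calls to the robot, and variables do not carry over. Pictures are saved under pics/ and viewed, about 8 in all and at most 12, crops included, and the job is handed in when it is done.

```bash
ls; mkdir -p pics; cat > h.py <<'E'
import numpy as np, cv2
from scipy.spatial.transform import Rotation as R
from bench import ctrl, kin, optics, models
def snap(cam,fn=None):
    s=ctrl.state(); im=optics.snapshot(cam)
    if fn: cv2.imwrite('pics/'+fn,im[:,:,::-1])
    return im,pose(cam,s)
def toolT(s):
    T=np.eye(4);T[:3,:3]=R.from_euler('xyz',s['tcp_rot']).as_matrix();T[:3,3]=s['position'];return T
def pose(cam,s=None):
    p=optics.camera_params(cam)
    if cam=='wrist': return toolT(s or ctrl.state())@np.array(p['tool_from_camera'])
    return np.array(p['extrinsics'])
def project(cam,T,P):
    p=optics.camera_params(cam);f=210/np.tan(np.radians(p['fovy'])/2)
    P=np.atleast_2d(P);c=(P-T[:3,3])@T[:3,:3]
    s=np.c_[c[:,0]/-c[:,2],-c[:,1]/-c[:,2]]
    s=s*(1+p['k1']*(s**2).sum(1,keepdims=True))
    return s*f+[p['cx'],p['cy']]
def ray(cam,T,px):
    p=optics.camera_params(cam);f=210/np.tan(np.radians(p['fovy'])/2)
    d=(np.atleast_2d(px)-[p['cx'],p['cy']])/f;s=d.copy()
    for _ in range(20): s=d/(1+p['k1']*(s**2).sum(1,keepdims=True))
    v=np.c_[s[:,0],-s[:,1],-np.ones(len(s))]@T[:3,:3].T
    return T[:3,3],v/np.linalg.norm(v,axis=1,keepdims=True)
def atz(cam,T,px,z):
    o,v=ray(cam,T,px);return o+v*((z-o[2])/v[:,2:])
E
cat > a.py <<'E'
from h import *
print(ctrl.state()['tcp_rot'],ctrl.tcp_to_grasp)
ims=[]
for c in ['side','top','wrist']:
    im,T=snap(c,c+'0.png');ims.append(im)
    print(c,T[:3,3].round(3),(-T[:3,2]).round(2),{k:v for k,v in optics.camera_params(c).items() if k in('fovy','k1')})
    for q in ['module','holder','carrier','bail','bail_bar','left_module','right_module','fuse_box','screwdriver','spray_can']:
        for d in models.recognise(c,q)[:5]:
            w=T[:3,:3]@d['location']+T[:3,3]
            if d['score']>.25: print(c,q,round(d['score'],2),w.round(3),project(c,T,w)[0].round())
E
python3 a.py; python3 -c "
import cv2,numpy as np
a=[cv2.imread('pics/%s0.png'%c) for c in ('side','top')]
cv2.imwrite('pics/both.png',cv2.resize(np.vstack(a),(800*560//800,840)) if 0 else a[0])"
```

```text
pics
[ 3.14158568e+00  1.96703620e-03 -1.13397004e+00] -0.0187
side [-0.032  0.63   0.852] [ 0.48 -0.56 -0.67] {'fovy': 50.29168780611201, 'k1': -0.011231787953820672}
side module 0.82 [0.627 0.058 0.04 ] [233. 217.]
side module 0.67 [0.624 0.189 0.094] [193. 230.]
side holder 0.89 [0.635 0.2   0.017] [191. 252.]
side holder 0.46 [ 0.612 -0.124  0.02 ] [281. 191.]
side carrier 0.96 [ 0.612 -0.121  0.024] [281. 190.]
side bail 0.92 [ 0.535 -0.168  0.07 ] [312. 180.]
side bail 0.57 [0.623 0.19  0.098] [193. 229.]
side bail_bar 0.82 [ 0.534 -0.166  0.069] [312. 181.]
side bail_bar 0.57 [0.504 0.388 0.02 ] [166. 330.]
side left_module 0.61 [ 0.625 -0.11   0.077] [274. 176.]
side right_module 0.76 [ 0.643 -0.205  0.074] [291. 159.]
side fuse_box 0.98 [0.375 0.001 0.036] [322. 250.]
side screwdriver 0.59 [0.506 0.386 0.015] [166. 330.]
side spray_can 0.59 [ 0.56  -0.373  0.093] [347. 139.]
side spray_can 0.57 [0.504 0.388 0.019] [166. 330.]
top [0.313 0.01  1.025] [ 0.21 -0.02 -0.98] {'fovy': 50.836312990324046, 'k1': 0.021253109359320455}
top module 0.87 [0.636 0.049 0.036] [242. 164.]
top module 0.55 [0.619 0.181 0.101] [181. 170.]
top holder 0.69 [0.635 0.166 0.007] [195. 175.]
top holder 0.69 [ 0.653 -0.211  0.081] [354. 136.]
top carrier 0.72 [ 0.618 -0.169  0.01 ] [334. 163.]
top bail 0.96 [ 0.532 -0.187  0.073] [352. 190.]
top bail_bar 0.76 [ 0.535 -0.193  0.068] [354. 189.]
top left_module 0.67 [ 0.628 -0.12   0.088] [316. 151.]
top right_module 0.64 [ 0.652 -0.208  0.082] [353. 137.]
top fuse_box 0.97 [ 0.385 -0.019  0.053] [286. 267.]
top screwdriver 0.87 [0.511 0.383 0.024] [104. 237.]
top spray_can 0.58 [ 0.556 -0.379  0.132] [445. 160.]
wrist [ 0.347 -0.556  0.374] [-0.28 -0.13 -0.95] {'fovy': 62.855646218286815, 'k1': 0.013378790054906001}
```

View pics/side0.png

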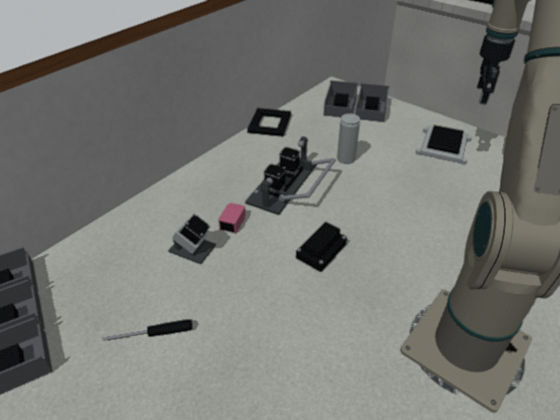

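View pics/top0.png

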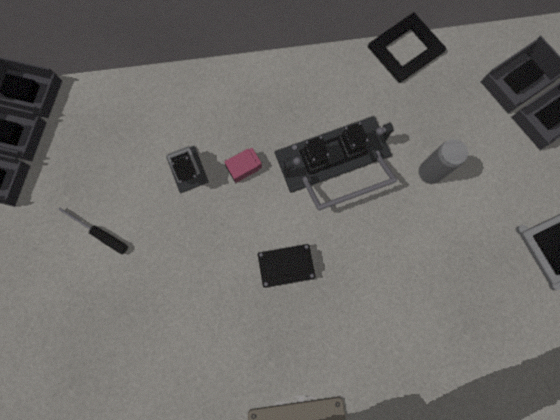

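Candidates for "module":
- Black box in the slanted pocket: side (193,230), top (185,165).
- Pink look-alike: side (232,217), top (242,164).
- Two modules already in the carrier: top (316,151) and (354,137).
- Black fuse box: top (286,265).

By the description it is the one in the pocket. Next I take close wrist views of the holder and the carrier, two positions each.

```bash
cat >> h.py <<'E'
def lookpose(target,h,yaw):
    """tool-down pose with the optical axis through target, camera h above it"""
    Rt=R.from_euler('xyz',[np.pi,0,yaw]).as_matrix()
    C=np.array(optics.camera_params('wrist')['tool_from_camera'])
    d=Rt@-C[:3,2]; cam=np.array(target)-d*(h/-d[2]); return cam-Rt@C[:3,3]
E
cat > b.py <<'E'
from h import *
def best(t,h,yaws):
    for y in yaws:
        p=lookpose(t,h,y)
        q=kin.solve_ik(p,[np.pi,0,y]) if p[2]>.14 else None
        if q is not None: return p,y
    print('none',t)
C=np.array(optics.camera_params('wrist')['tool_from_camera']);print(C.round(3))
H=[.63,.185,.05];K=[.62,-.16,.06]
for n,t,h,ys in [('c1',K,.36,[0,.3,-.3,.6]),('c2',K,.36,[3.0,2.6,2.2,-2.8,-2.4,1.6,-1.6]),('h1',H,.30,[3.0,2.6,2.2,-2.8,1.6,-1.6]),('h2',H,.30,[-1.2,-.9,1.2,.9,0,.3,-.3,.6])]:
    b=best(t,h,ys)
    if b is None: continue
    p,y=b;ctrl.move_to(p,[np.pi,0,y])
    im,T=snap('wrist',n+'.png');np.save(n+'.npy',T)
    print(n,p.round(3),y,ctrl.state()['time_s'])
    for q in (['module','holder'] if n[0]=='h' else ['left_module','carrier','bail_bar']):
        for d in models.recognise('wrist',q)[:3]:
            w=T[:3,:3]@d['location']+T[:3,3]
            print(q,round(d['score'],2),w.round(3),project('wrist',T,w)[0].round())
for a in 'ch':
    I=[cv2.imread(f'pics/{a}{k}.png') for k in (1,2)]
    if all(i is not None for i in I): cv2.imwrite(f'pics/{a}12.png',np.hstack(I)[:, :])
E
python3 b.py
```

```text
[[ 1.     0.    -0.     0.   ]
 [ 0.    -0.95  -0.312 -0.08 ]
 [-0.     0.312 -0.95  -0.143]
 [ 0.     0.     0.     1.   ]]
c1 [ 0.62  -0.122  0.277] 0 3.7917
left_module 0.94 [ 0.642 -0.118  0.086] [302. 166.]
carrier 0.7 [ 0.626 -0.159  0.013] [285. 186.]
bail_bar 0.85 [ 0.535 -0.172  0.078] [200. 215.]
bail_bar 0.75 [ 0.625 -0.155  0.014] [284. 183.]
c2 [ 0.614 -0.198  0.277] 3.0 6.3
left_module 0.56 [ 0.641 -0.135  0.088] [262. 234.]
carrier 0.85 [ 0.626 -0.203  0.013] [269. 156.]
bail_bar 0.71 [ 0.537 -0.223  0.078] [354. 135.]
h1 [0.628 0.167 0.207] 3.0 7.8917
module 0.69 [0.645 0.044 0.041] [238.  40.]
module 0.66 [0.634 0.169 0.102] [273. 205.]
h2 [0.647 0.191 0.207] -1.2 10.5167
module 0.88 [0.644 0.177 0.105] [295. 209.]
module 0.85 [0.646 0.051 0.038] [412. 228.]
holder 0.86 [0.679 0.197 0.05 ] [286. 145.]
```

```bash
python3 -c "
import cv2,numpy as np
for n in ('c1','c2','h1','h2'):
    i=cv2.imread(f'pics/{n}.png')
    if n[0]=='h': i=cv2.resize(i[60:360,80:480],(800,600),interpolation=cv2.INTER_CUBIC)
    else: i=cv2.resize(i,(800,600),interpolation=cv2.INTER_CUBIC)
    i=(255*(i/255.)**.6).astype('uint8')
    cv2.imwrite(f'pics/{n}b.png',i)"
```

```text
(no output)
```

View pics/c1b.png

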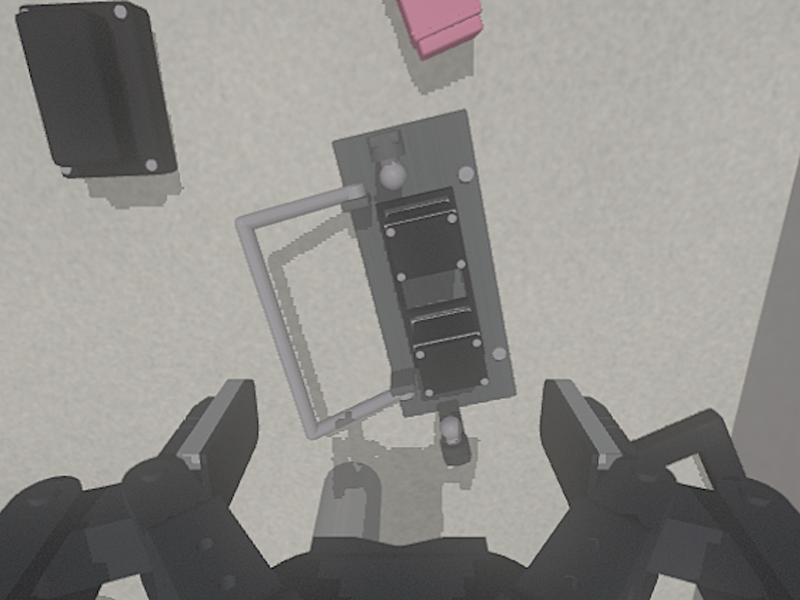

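View pics/c2b.png

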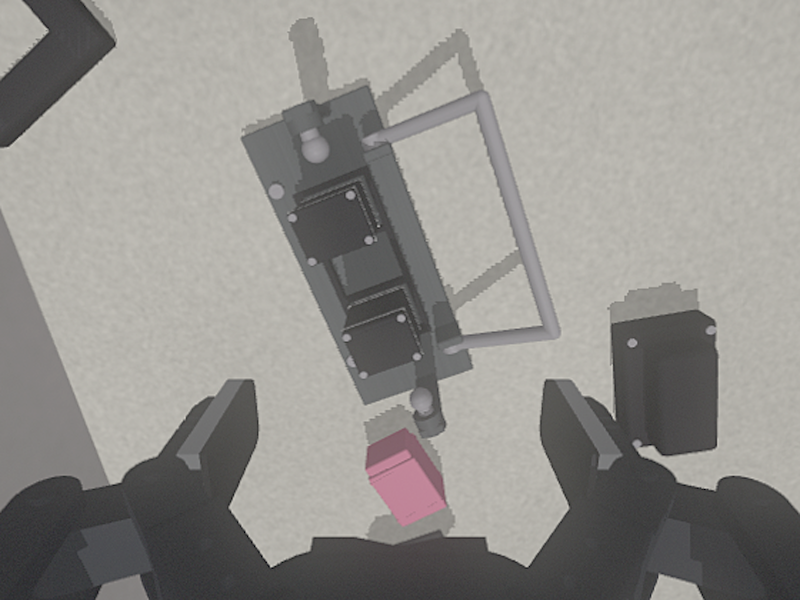

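View pics/h1b.png

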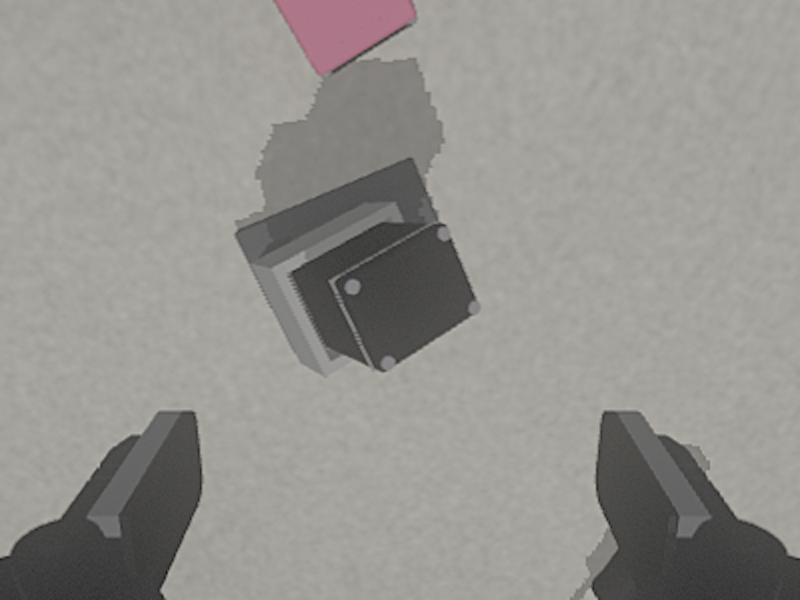

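View pics/h2b.png

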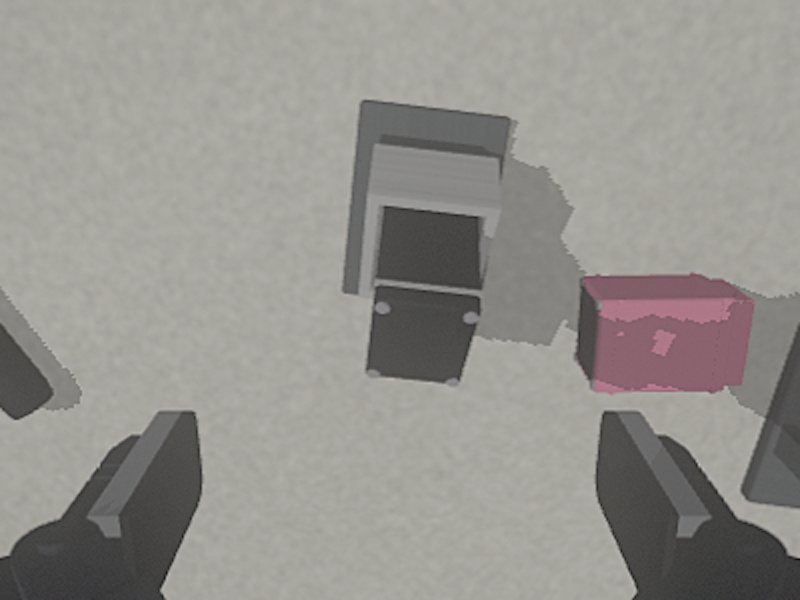

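The close views agree. The black module in the alloy pocket has its top face at h1 crop (335–480, 222–372). The pink box is separate at h1 (345,30). The middle bay is empty at c1 (435,285), and the bail lies to the robot's side with its bar at c1 (242,222)–(312,435). Next is a joint fit of the poses, including the wrist camera bias.

```bash
cat > fit.py <<'E'
from h import *
from scipy.optimize import least_squares
A=lambda l:np.array(l,float)
cs=lambda l:(A(l)+.5)/(800/560)-.5; hs=lambda l:(A(l)+.5)/2-.5+[80,60]
Ts={n:np.load(n+'.npy') for n in('c1','c2','h1','h2')}
s4=A([[-1,1],[1,1],[1,-1],[-1,-1]])
def carrier(p,sx,sy,th):
    Rz=R.from_euler('z',p[2]).as_matrix();o=A([p[0],p[1],p[3]])
    base=np.c_[s4*[.055,.131],[.012]*4]
    L=np.c_[s4*[sx,sy]+[0,.048],[.087]*4];Rm=np.c_[s4*[sx,sy]+[0,-.048],[.087]*4]
    c=[-.045-.088*np.cos(th+.1745),.030+.088*np.sin(th+.1745)]
    bar=A([[c[0],.09,c[1]],[c[0],-.09,c[1]]])
    return np.r_[base,L,Rm,bar]@Rz.T+o
def modR(yaw,lean): return R.from_euler('zy',[0,0]).as_matrix() if 0 else (R.from_euler('z',yaw)*R.from_euler('y',-lean)).as_matrix()
def mod(m,sx,sy,lean):
    Rm=modR(m[3],lean)
    return np.r_[np.c_[s4*[.025,.02],[.075]*4],np.c_[s4*[sx,sy],[.075]*4]]@Rm.T+m[:3]
obs={'c1':cs([[333,142],[465,110],[515,393],[405,416],[390,233],[452,218],[461,264],[401,277],[420,355],[477,343],[485,382],[429,392],[245,223],[313,433]]),
'c2':cs([[472,367],[365,404],[243,138],[366,85],[417,356],[363,375],[347,337],[402,318],[369,240],[312,262],[293,218],[350,195],[552,331],[484,98]]),
# order (-x+y),(+x+y),(+x-y),(-x-y)
'h1':hs([[480,305],[383,372],[335,281],[445,222],[475,308],[388,362],[352,287],[444,233]]),
'h2':hs([[367,377],[374,290],[480,297],[462,384],[373,373],[382,308],[471,318],[452,382]])}
def unpack(v):return v[:4],v[4:6],v[6],v[7:11],v[11],v[12:18]
def res(v):
    p,s,th,m,lean,b=unpack(v);r=[]
    B=np.eye(4);B[:3,:3]=R.from_rotvec(b[3:]).as_matrix();B[:3,3]=b[:3]
    for n in obs:
        P=carrier(p,*s,th) if n[0]=='c' else mod(m,*s,lean)
        d=project('wrist',Ts[n]@B,P)-obs[n]
        r.append(np.nan_to_num(d).ravel())
    return np.r_[np.concatenate(r),b[:3]/.002,b[3:]/.005,p[3]/.002,(lean-np.pi/6)/.02]
v0=np.r_[.635,-.163,.26,0,.02,.015,.2,.66,.19,.04,.3,.52,np.zeros(6)]
f=least_squares(res,v0,loss='soft_l1',x_scale=np.r_[np.ones(12)*.05,np.ones(6)*.005])
p,s,th,m,lean,b=unpack(f.x)
if __name__=='__main__':
    np.set_printoptions(precision=4,suppress=True)
    print('carrier',p,'screw',s,'theta',th);print('module',m,'lean',lean);print('bias',b)
    r=res(f.x);i=0
    for n in obs: k=obs[n].size;print(n,r[i:i+k].reshape(-1,2).round(1).tolist());i+=k
    np.savez('fit.npz',p=p,th=th,m=m,lean=lean,b=b)
E
python3 fit.py
```

```text
carrier [ 0.6481 -0.1717  0.2236 -0.0008] screw [0.0217 0.0166] theta 0.2655058435767034
module [0.6582 0.1823 0.0338 0.2652] lean 0.5051035562546293
bias [ 0.0003  0.0014  0.0014 -0.0021  0.0016  0.0002]
c1 [[-0.6, 0.0], [1.9, -0.7], [2.1, 1.9], [-0.2, 1.5], [0.1, -0.6], [-0.2, 0.1], [-0.2, -0.1], [-0.1, -0.0], [-0.3, -0.3], [-0.4, -0.1], [-0.6, -0.4], [-0.2, 0.4], [0.0, 0.9], [0.5, -1.6]]
c2 [[0.6, 1.3], [-1.1, 1.2], [-2.9, -0.1], [0.5, -0.2], [0.2, 0.2], [0.7, -0.3], [0.0, 0.2], [-0.3, -0.1], [0.3, -0.2], [0.3, -0.6], [-0.3, -0.4], [0.7, -0.3], [-0.5, -0.7], [-2.7, 1.4]]
h1 [[1.4, 1.9], [0.4, 0.7], [2.3, 0.8], [0.4, -0.4], [-0.7, -1.1], [-0.4, -0.2], [-0.5, -0.4], [-0.8, -0.2]]
h2 [[-0.4, -0.4], [-0.1, 4.4], [0.6, 6.2], [-1.0, 0.7], [0.8, -0.2], [0.1, -1.3], [-0.2, -1.9], [0.7, -0.9]]
```

```bash
sed -i "s/^def unpack/obs['h1'][2]=np.nan;obs['h2'][1:3]=np.nan\ndef unpack/" fit.py; python3 fit.py | head -3; cat >> h.py <<'E'
def eul(Rm): return R.from_matrix(Rm).as_euler('xyz')
def frame(x,z): x,z=np.array(x,float),np.array(z,float); return np.c_[x,np.cross(z,x),z]
def st(msg=''):
    s=ctrl.state();print(msg,'t%.1f'%s['time_s'],np.round(s['position'],4),'F',np.round(s['ft_force'],1),'w%.3f'%s['width'],flush=True);return s
E
cat > plan.py <<'E'
from h import *
D=np.load('fit.npz');m,p,lean=D['m'],D['p'],float(D['lean'])
def Rm(yaw,lean): return (R.from_euler('z',yaw)*R.from_euler('y',-lean)).as_matrix()
M=Rm(m[3],np.pi/6); a=M[:,2]
def tool_h(s): return frame(s*M[:,0],-a)
def tcp_h(along): return m[:3]+a*(along)   # TCP at given distance along module axis
C=R.from_euler('z',p[2]).as_matrix(); bay=np.array([p[0],p[1],.012])
def tool_c(s): return frame(s*C[:,0],[0,0,-1])
G=.055-.0187   # TCP height above module underside when held
E
python3 - <<'E'
from plan import *
print(a,bay)
for s in (1,-1):
    for n,P,Rt in [('pre',tcp_h(G+.09),tool_h(s)),('g',tcp_h(G),tool_h(s)),('over',bay+[0,0,.13+G],tool_c(s)),('seat',bay+[0,0,G],tool_c(s))]:
        q=kin.solve_ik(P,eul(Rt));print(s,n,P.round(3),None if q is None else np.round(q,2))
E
```

```text
carrier [ 0.6481 -0.1717  0.2236 -0.0008] screw [0.0218 0.0166] theta 0.2643697797057994
module [0.6593 0.1823 0.0351 0.2596] lean 0.527139694258833
bias [ 0.0004  0.002   0.0016 -0.0035  0.0019  0.0002]
[-0.4832431  -0.12835927  0.8660254 ] [ 0.64813403 -0.17168334  0.012     ]
1 pre [0.598 0.166 0.144] [ 0.33  0.82 -1.06  2.17  1.8   0.75 -1.71]
1 g [0.642 0.178 0.066] [ 0.31  1.05 -1.06  2.09  1.96  0.87 -1.71]
1 over [ 0.648 -0.172  0.178] [-0.17  0.83  0.74  1.52 -0.62  1.04  0.95]
1 seat [ 0.648 -0.172  0.048] [-0.13  0.98  0.64  1.6  -0.74  0.83  1.05]
-1 pre [0.598 0.166 0.144] [ 0.33  0.82 -1.06  2.17  1.8   0.75  1.44]
-1 g [0.642 0.178 0.066] [ 0.31  1.05 -1.06  2.09  1.96  0.87  1.43]
-1 over [ 0.648 -0.172  0.178] [-0.32  1.    1.14  1.53 -0.94  1.24 -1.95]
-1 seat [ 0.648 -0.172  0.048] [-0.26  1.1   0.96  1.6  -1.03  1.01 -1.89]
```

```bash
python3 - <<'E'
from plan import *
e=eul(tool_h(1))
ctrl.open_jaws()
ctrl.move_to(tcp_h(G+.11),e);st('pre')
im,T=snap('wrist','pre.png')
B=np.eye(4);B[:3,:3]=R.from_rotvec(D['b'][3:]).as_matrix();B[:3,3]=D['b'][:3]
P=np.array([[x*.0218,y*.0166,.075] for x in(-1,1) for y in(-1,1)])@M.T+m[:3]
i=im[:,:,::-1].copy()
for u in project('wrist',T@B,P): cv2.circle(i,tuple(np.round(u).astype(int).tolist()),2,(0,0,255),1)
i=(255*(i/255.)**.6).astype('uint8')
cv2.imwrite('pics/preb.png',cv2.resize(i,(800,600),interpolation=cv2.INTER_CUBIC))
E
```

```text
pre t13.1 [0.5887 0.1629 0.1612] F [-0.2 -0.4 -0.4] w1.002
```

View pics/preb.png

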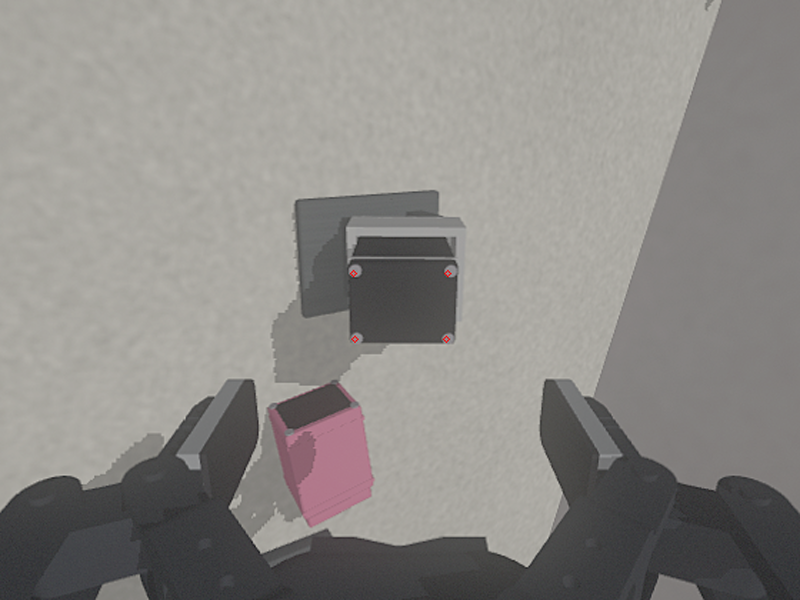

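The predicted screws (red) fall on the real ones, within about 2 px, at (354,272) to (446,339). The jaws are aligned with the module, so I grasp and draw it out.

```bash
python3 - <<'E'
from plan import *
ctrl.move_linear(tcp_h(G),feed=.12);st('at')
ctrl.grasp();st('gripped')
ctrl.move_linear(tcp_h(G+.02),feed=.06);s=st('up20')
if s['width']>.3 and np.linalg.norm(s['ft_force'])<30:
    ctrl.move_linear(tcp_h(G+.09),feed=.12);st('out')
    hi=tcp_h(G+.09);hi[2]=.19
    try: ctrl.move_linear(bay+[0,0,.15+G],eul(tool_c(1)),feed=.17)
    except ctrl.PlanningError as e:
        print(e);ctrl.move_linear(hi,feed=.15);ctrl.move_to(bay+[0,0,.15+G],eul(tool_c(1)))
    st('over')
    ctrl.move_linear(bay+[0,0,.045+G],feed=.12);s=st('above')
    im,T=snap('wrist','ins.png');i=im[:,:,::-1].copy()
    B=np.eye(4);B[:3,:3]=R.from_rotvec(D['b'][3:]).as_matrix();B[:3,3]=D['b'][:3]
    P=np.array([[x*.0218,y*.0166,.075+.045] for x in(-1,1) for y in(-1,1)])@C.T+bay
    for u in project('wrist',T@B,P): cv2.circle(i,tuple(np.round(u).astype(int).tolist()),2,(0,0,255),1)
    i=(255*(i/255.)**.6).astype('uint8');cv2.imwrite('pics/insb.png',cv2.resize(i,(800,600),interpolation=cv2.INTER_CUBIC))
E
```

```text
at t14.2 [0.6417 0.1779 0.0671] F [-0.2 -0.5 -0.3] w0.995
gripped t14.6 [0.6425 0.1777 0.0677] F [-1.3 -0.7  5.5] w0.581
up20 t15.1 [0.6316 0.1747 0.0833] F [ 1.2  0.5 -3.6] w0.580
out t15.8 [0.5983 0.1656 0.1439] F [ 0.3 -0.6 -4.4] w0.577
over t18.0 [ 0.6479 -0.1708  0.1983] F [-0.3 -0.2 -3.7] w0.578
above t19.1 [ 0.6489 -0.1715  0.0943] F [ 0.8  0.2 -2.5] w0.577
```

View pics/insb.png

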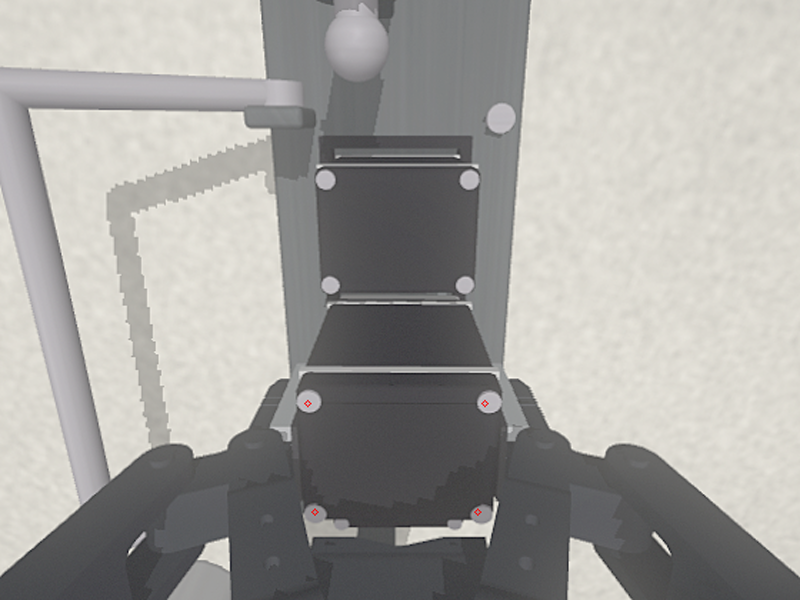

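The held module's screws at (308,402) to (481,513) are in line with the left neighbour and match the prediction. I lower it, watching the force.

```bash
python3 - <<'E'
from plan import *
f0=st()['ft_force'][2]
z=.045
for z in [.03,.02,.014,.009,.005,.003,.0015,0,-.0015,-.003,-.0045,-.006]:
    ctrl.move_linear(bay+[0,0,z+G],feed=.05);s=st('z%.4f'%z)
    if s['ft_force'][2]-f0>15: break
E
```

```text
t19.1 [ 0.649  -0.1715  0.0945] F [-0.5 -0.4 -4.1] w0.582
z0.0300 t19.6 [ 0.6479 -0.1717  0.0778] F [ 0.4  0.4 -4.5] w0.577
z0.0200 t19.9 [ 0.6478 -0.1717  0.0677] F [-0.6  0.2 -4.3] w0.581
z0.0140 t20.2 [ 0.6478 -0.1718  0.0618] F [-0.5 -0.1 -4.9] w0.577
z0.0090 t20.4 [ 0.6478 -0.1717  0.0568] F [-0.5 -0.2 -3.3] w0.582
z0.0050 t20.7 [ 0.6479 -0.1717  0.0529] F [ 0.4  0.2 -3.7] w0.576
z0.0030 t20.9 [ 0.6481 -0.1717  0.0512] F [ 0.1  0.4 -4. ] w0.577
z0.0015 t21.2 [ 0.6481 -0.1717  0.0497] F [-0.4 -1.8 -3.9] w0.575
z0.0000 t21.4 [ 0.648  -0.1717  0.0482] F [ 0.4 -0.  -3.9] w0.577
z-0.0015 t21.7 [ 0.6484 -0.1717  0.0476] F [-1.3 -0.9  1.9] w0.578
z-0.0030 t21.9 [ 0.6484 -0.1717  0.0475] F [-4.5 -1.7 11.7] w0.578
```

```bash
cat >> plan.py <<'E'
B=np.eye(4);B[:3,:3]=R.from_rotvec(D['b'][3:]).as_matrix();B[:3,3]=D['b'][:3]
hinge=bay+C@[-.045,0,.018]
def bar(th,y=0,r=.088): return hinge+C@[-r*np.cos(th+.17453),y,r*np.sin(th+.17453)]
def overlay(fn,P):
    im,T=snap('wrist');i=im[:,:,::-1].copy()
    for u in project('wrist',T@B,P): cv2.circle(i,tuple(np.round(u).astype(int).tolist()),2,(0,0,255),1)
    i=(255*(i/255.)**.6).astype('uint8');cv2.imwrite('pics/'+fn,cv2.resize(i,(800,600),interpolation=cv2.INTER_CUBIC))
def screws(dy=0,dz=0): return np.array([[x*.0218,y*.0166+dy,.075+dz] for x in(-1,1) for y in(-1,1)])@C.T+bay
E
python3 - <<'E'
from plan import *
ctrl.open_jaws();st('open')
ctrl.move_linear(bay+[0,0,.13+G],feed=.18)
th=float(D['th']);b=bar(th)
ctrl.move_linear(b+[0,0,.10],feed=.18);st('pre bail')
overlay('pb.png',np.r_[screws(),screws(.048),screws(-.048),[bar(th,y) for y in(-.09,-.06,-.03,0,.03,.06,.09)]])
E
```

```text
open t22.4 [ 0.6482 -0.1716  0.0451] F [ 0.4 -0.3  0.1] w0.997
pre bail t24.1 [ 0.5276 -0.199   0.1674] F [ 0.8 -0.9  0.2] w1.003
```

View pics/pb.png

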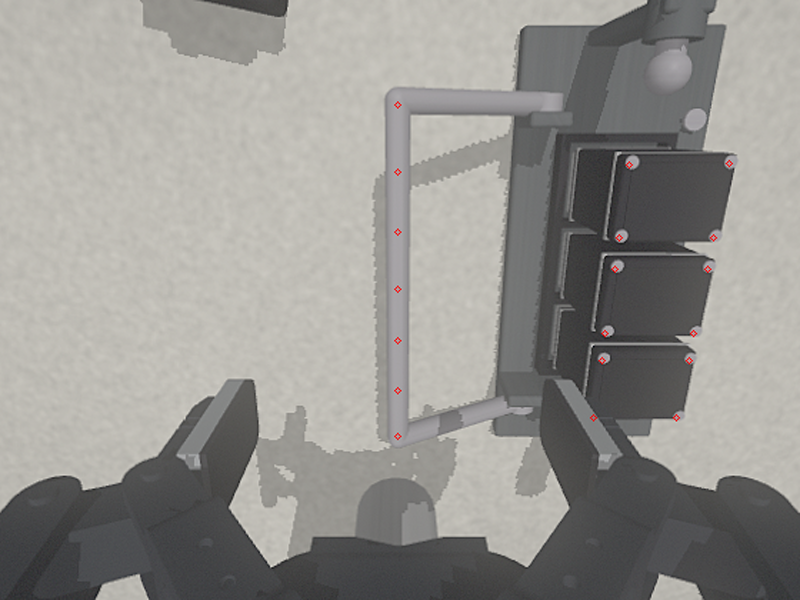

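The middle module sits level and in line with its neighbours: all 12 predicted screws match. The predicted bar centre line lies on the bar, x≈397, y≈105–437. I grip the bar near the fingertips and follow its arc.

```bash
cat > bail.py <<'E'
from plan import *
th0=float(D['th']);dn=np.array([0,0,-.007])
ctrl.move_linear(bar(th0)+dn,feed=.15);st('at bar')
ctrl.grasp();s=st('grip')
assert s['width']>.05
for th in np.linspace(th0,1.75,11)[1:]:
    ctrl.move_linear(bar(th)+dn,feed=.10);s=st('th%.2f'%th)
    if np.linalg.norm(s['ft_force'])>50 or s['width']<.05: print('STOP');break
E
python3 bail.py
```

```text
at bar t25.0 [ 0.5273 -0.199   0.061 ] F [-0.3 -0.2  0.5] w0.997
grip t25.7 [ 0.527  -0.1993  0.0605] F [ 0.6 -0.  -0.2] w0.112
th0.41 t26.0 [ 0.533  -0.1979  0.0718] F [ 2.  -0.9 -2.5] w0.110
th0.56 t26.3 [ 0.5403 -0.1963  0.0819] F [ 0.7 -0.6 -4.7] w0.109
th0.71 t26.5 [ 0.5496 -0.1942  0.0918] F [-3.  -1.5  3.6] w0.113
th0.86 t26.8 [ 0.5588 -0.1921  0.0991] F [-5.6 -2.   5.7] w0.104
th1.01 t27.1 [ 0.5698 -0.1896  0.1057] F [-8.4 -2.5 12.3] w0.110
th1.16 t27.4 [ 0.5829 -0.1865  0.1096] F [-5.3 -1.7  8.9] w0.109
th1.30 t27.7 [ 0.5971 -0.1836  0.1117] F [-1.9 -1.6  5.7] w0.112
th1.45 t28.0 [ 0.6096 -0.1809  0.1112] F [-1.2 -1.9  1.9] w0.110
th1.60 t28.2 [ 0.6215 -0.1778  0.1088] F [-1.5 -2.6 -0.5] w0.108
th1.75 t28.5 [ 0.6344 -0.1758  0.105 ] F [ 0.6 -3.4 -5.2] w0.110
```

```bash
python3 - <<'E'
from plan import *
dn=np.array([0,0,-.007])
for th in [1.82,1.88,1.94,2.0,2.05,2.08]:
    ctrl.move_linear(bar(th)+dn+[0,0,.001*(th>2)],feed=.06);s=st('th%.2f'%th)
    if np.linalg.norm(s['ft_force'])>50: print('STOP');break
ctrl.sleep(.2);st()
ctrl.open_jaws();st('open')
ctrl.move_linear(bar(2.08)+[0,0,.14],feed=.18);st('up')
# back off along carrier y so that the camera sees bar and catches
overlay('home.png',np.r_[screws(),[bar(2.08,y) for y in(-.09,-.06,-.03,0,.03,.06,.09)]])
E
```

```text
th1.82 t28.8 [ 0.6385 -0.1749  0.1031] F [-2.  -4.1  0.3] w0.107
th1.88 t29.0 [ 0.6432 -0.1733  0.1012] F [-3.3 -3.2  2.1] w0.104
th1.94 t29.3 [ 0.6488 -0.1726  0.0986] F [-0.9 -3.7 -0.8] w0.109
th2.00 t29.5 [ 0.6546 -0.1705  0.0949] F [ 5.8 -4.5 -7.7] w0.109
th2.05 t29.8 [ 0.6577 -0.1703  0.0932] F [ 1.4  2.5 -7.3] w0.107
th2.08 t30.0 [ 0.6583 -0.1702  0.0925] F [-1.9 -2.   2.5] w0.109
 t30.2 [ 0.6583 -0.1703  0.0926] F [ -0.5 -13.3  -0. ] w0.110
open t30.9 [ 0.6585 -0.1692  0.0922] F [0.5 1.1 0.1] w1.002
up t31.9 [ 0.6577 -0.1696  0.2369] F [ 0.6  0.4 -0.2] w1.000
```

View pics/home.png

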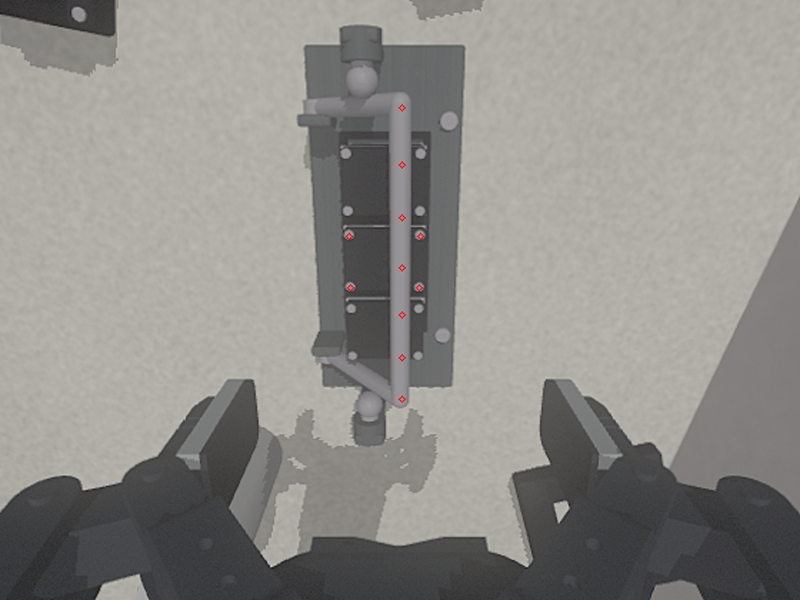

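The bar at x≈401 px lies on the predicted home line at 402, and the three modules are in line under it. As an independent check, I press lightly on the bar with shut fingers and read the contact height, expecting about 0.104.

```bash
python3 - <<'E'
from plan import *
ctrl.grasp()
b=bar(2.08)
ctrl.move_linear(b+[0,0,.015],feed=.18);st()
for d in [.010,.008,.0065,.005,.0035,.002,.0005]:
    ctrl.move_linear(b+[0,0,d],feed=.03);s=st('d%.4f barz%.4f'%(d,b[2]))
    if s['ft_force'][2]>14: break
ctrl.move_linear(b+[0,0,.16],feed=.18)
ctrl.open_jaws();st('clear')
im,T=snap('wrist')
overlay('end.png',np.r_[screws(),[bar(2.08,y) for y in(-.09,-.03,.03,.09)]])
for c in ['top','side']:
    _,T=snap(c,c+'9.png')
    for q in ['fuse_box','spray_can','screwdriver','left_module','right_module']:
        for d in models.recognise(c,q)[:1]: print(c,q,round(d['score'],2),(T[:3,:3]@d['location']+T[:3,3]).round(3))
a=cv2.imread('pics/top0.png');b=cv2.imread('pics/top9.png')
i=cv2.imread('pics/end.png')[0:420,200:600]
cv2.imwrite('pics/fin.png',np.hstack([cv2.resize(i,(400,420)),cv2.resize(cv2.imread('pics/side9.png')[100:300,160:380],(400,420))]))
E
```

```text
t33.6 [ 0.6594 -0.1689  0.1144] F [0.1 0.1 0.1] w-0.001
d0.0100 barz0.0982 t33.9 [ 0.6586 -0.1695  0.1086] F [-0.2 -0.2 -0.1] w-0.003
d0.0080 barz0.0982 t34.1 [ 0.6584 -0.1693  0.1062] F [0.1 0.  0.8] w-0.002
d0.0065 barz0.0982 t34.4 [ 0.6584 -0.1693  0.1046] F [ 1.2 -0.5  0.4] w0.003
d0.0050 barz0.0982 t34.6 [ 0.6587 -0.1693  0.1042] F [-1.1  1.3  4.7] w-0.004
d0.0035 barz0.0982 t34.9 [ 0.6587 -0.1693  0.104 ] F [-4.6 -0.6 12.4] w0.002
d0.0020 barz0.0982 t35.1 [ 0.6588 -0.1693  0.1038] F [-6.4 -0.3 19.5] w-0.002
clear t36.9 [ 0.6585 -0.1693  0.2583] F [-0.3 -0.8  0.3] w1.001
top fuse_box 0.92 [ 0.385 -0.02   0.056]
top spray_can 0.95 [ 0.559 -0.379  0.131]
top screwdriver 0.78 [0.51  0.382 0.025]
top left_module 0.77 [ 0.621 -0.12   0.086]
top right_module 0.69 [ 0.646 -0.212  0.078]
side fuse_box 0.73 [0.376 0.002 0.034]
side spray_can 0.69 [ 0.559 -0.375  0.091]
side screwdriver 0.84 [0.505 0.388 0.015]
side left_module 0.56 [ 0.617 -0.116  0.073]
side right_module 0.78 [ 0.636 -0.217  0.086]
```

View pics/fin.png

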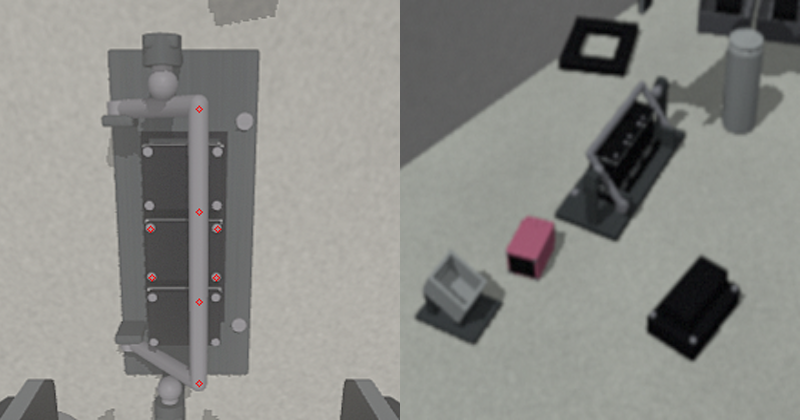

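Contact came at 0.104 m, as expected for the bar on its stop, and it stayed stiff up to 19.5 N. The bail is home, the holder is empty, the bystanders have not moved and the robot is clear.

```bash
python3 -c "
from bench import ctrl
print(ctrl.close_job(),ctrl.state()['time_s'])"
```

```text
the job is handed in; nothing more can be done
the job is handed in; nothing more can be done
```

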